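# Take the battery cover off the pharmacy balance

## Robot

A 7-joint arm with a two-finger parallel gripper is mounted at the origin on the work surface. World frame = base frame: x ahead of the robot, y to its left, z up, the work surface at z = 0. Lengths are in m, angles in rad, forces in N, time in s.
With the tool pointing down it reaches from about 0.4 to 0.875 m from the base axis. Payload 19.3 kg.
Tool frame: the origin (TCP) lies between the finger pads; the fingertips stand 17 mm ahead of it and the grasp point (between the pads) lies 2 mm behind it (bot.tips_ahead is the z of the fingertips in the tool frame, in m); z points along the fingers, y is the direction in which the jaws open and shut (so a half turn about z gives the same grasp; the last joint's range is limited). The gripper opens to 85 mm and grips with 20 to 120 N. Pads are 22 mm wide; open, the fingers measure 114 mm over their backs; the gripper's body (76 mm by 85 mm) begins 54 mm behind the grasp point. The pads swing forward as they close: fully open they stand 13 mm farther back than shut.
Start: joints at [1.094, 0.521, -0.036, 1.599, 0.021, 1.021, -0.113], TCP at [0.247, -0.574, 0.248] pointing down, gripper open.
Joint ranges: [-2.91, 2.91], [-0.3, 2.13], [-1.5, 1.42], [0.17, 2.43], [-1.26, 4.41], [0.16, 1.93], [-2.52, 2.52]. Speed limits (rad/s): [1.89, 1.89, 2.39, 2.39, 3.01, 3.01, 3.01].

## Interface

Orientations are given as [roll, pitch, yaw] about the fixed x, y, z axes, in that order (R = Rz(yaw) Ry(pitch) Rx(roll)).
In Python, from workcell import telemetry, cams, job, bot gives the robot as it stands.
- The arm moves only by the tool arm_command, never from a script. Its argument "deltas" is a list of rows, each a list of 7 numbers: the opening, from -1 (shut) to 1 (fully open), so that 0 is half open, then the shift along the tool's x, y, z normalised to -1 to 1, where 1 is 150 mm, then the turn, a rotation vector about the tool's x, y, z normalised to -1 to 1, where 1 is 45 degrees. In form: [[hand, tx, ty, tz, rx, ry, rz], ...]. A call has 1 to 8 rows; each row is the pose to reach, as a shift and turn from the pose commanded when the call began, along the tool's axes at that moment; what a row does not reach only later rows make up. A row lasts 1/8 s, in which the tool goes at most 62.5 mm and 10.7 degrees, less where a joint would pass 70% of its speed; a pose out of reach is approached as far as the arm can. A call with a number of a shift or a turn outside -1 to 1 is refused whole. A call with a gripper value outside its range is refused whole. The fingers move at their own pace and stop on an object; "newtons" is the grip in N (left out, the last holds). Time passes only in rows, so rows that repeat a pose let the fingers close. It gives the time, the measured TCP pose, the force and the opening at its end, in the units of the state.
- telemetry.observe(): the state, without advancing time (a new reading comes with each control period).
- cams.grab_frame(name): name is "scene" or "top"; returns the picture (400x640x3 uint8, blue, green, red); there is no depth.
- cams.get_calibration(name): a dict with "fx", "fy", "cx", "cy" (pixels), "k1" (the pictures are not rectified: a ray, as slopes to the right and down, at radius r is drawn at 1 + k1 r^2 times it, then the intrinsics apply), "R" (3x3) and "t" (3): a world point X has camera coordinates R X + t. Camera axes: x right, y down, z forward; pixel columns grow to the right and rows downward; lengths in m; the calibration is good to about 2 mm. A picture is of the moment at which its call begins. get_calibration takes no time and is no camera call.
- job.job_done(): hands the job in, once; it reports no verdict.
The state is a dict: "clock": time; "qpos": joint angles; "qd": joint speeds; "joint_efforts": joint torques, N m; "position": TCP position; "tool_rot": TCP orientation; "force": force on the tool from outside, world axes, zero at the start; "moment": the same for the moment, N m; "grip_width": finger opening in m.
Only numpy, scipy, OpenCV 4.12 (cv2) and the standard library are available. Lean on these libraries where they do the work, as an engineer would, in place of code of your own. Each camera call takes 0.05 s, during which the arm holds its last target.

## Task

The balance (the instrument with the round weighing pan) needs new batteries: squeeze the snap tab of its clip-in battery cover inward while the cover is still in place, lift the cover off, and set it down, not dropped, right way up inside the steel tray. Leave the battery cover of the tablet counter (the instrument with the rectangular trough) where it is.

Things in the scene. Friction and masses are not known exactly. Their poses are not given: they have to be found in the camera images.
- cover: Grey battery cover clipped into the top (70 mm high) of the balance, in front of its round 120 mm pan. Plate 68 (x) x 56 (y) x 5 mm, origin at its underside's centre, z up, 85 g. On it, up to z = 30 mm, stand a fixed rib (outer face at x = -24 mm) and the snap tab (x = +24 mm), each about 30 mm wide. A skirt and legs reach 30 mm below the origin: lift 40 mm to clear; the cover stands on them.
- cover_tab (a joint): Snap tab of the balance's cover, with dark grooves: 0 relaxed and latched, 0.008 m at its stop; moves straight along the cover's -x towards the rib, 2 N to start, 6 N at the stop, springs back. Free beyond 0.006. Pinch the outer faces of tab and rib (48 mm apart, 40 at the stop) from above with the fingertips 3 to 10 mm above the plate, 20 N or more, and lift straight up while squeezing.
- tray: Empty shallow steel tray fixed on the bench, 170 mm along its x, 220 mm along its y, rim 16 mm high, walls and floor 4 mm thick. Origin at the centre of its underside, z up. Any free spot and any heading in it will do; the cover standing in it has its origin 34 mm above the tray's.
- counter_cover: The same kind of cover, with the same origin and axes, in the same place on the tablet counter: the same case (260 x 200 x 70 mm), but with a clear rectangular trough of white tablets behind the cover instead of the round pan. It must stay in place.
Mind the look-alikes: they are no part of the job. Leave any orange or pink look-alike of the cover alone.

How it is judged:
By the outcome, as a careful person would: the job done as asked, in the order asked, and still so for the second after the job is handed in, with the robot touching nothing.
It also fails if it takes over 38 s, if anything falls off the work surface, if the arm or the gripper's body presses on something with over 40 N, if the wrist force passes 120 N, or if a joint passes its speed limit or range.

## Working session

There is one attempt and no reset: what is moved stays moved. The work goes in short steps, Python scripts to look and compute and a tool call to move; the robot and the scene stay as the last step left them, time stands still between calls to the robot, and variables do not carry over. Pictures are saved under pics/ and viewed, and the job is handed in when it is done.

Besides the shell and the picture viewer there is one more tool, called after "Request:" as a command line: name --pt "numbers of a row" for each row, then --argument value for the rest. arm_command: Moves the arm, as the interface text tells. Its arguments: {"type":"object","properties":{"deltas":{"type":"array","items":{"type":"array","items":{"type":"number"}}},"newtons":{"type":"number"}},"required":["deltas"]}

```bash
mkdir -p pics; ls; python3 - <<'E'
from workcell import telemetry,cams,job,bot
import cv2
for n in("scene","top"):
    cv2.imwrite(f"pics/{n}0.png",cams.grab_frame(n)); print(cams.get_calibration(n))
print(telemetry.observe(),bot.tips_ahead)
E
```

```text
pics
{'fx': 393.6081829755538, 'fy': 393.6081829755538, 'cx': 324.34010638709344, 'cy': 197.4507965575559, 'k1': 0.027537320654501946, 'R': array([[-0.82122181,  0.57046146, -0.01297947],
       [ 0.49719508,  0.70421775, -0.50682779],
       [-0.27998535, -0.42267136, -0.86194961]]), 't': array([ 0.43118557, -0.12986916,  1.06445231])}
{'fx': 402.872319839571, 'fy': 402.872319839571, 'cx': 321.75474072621796, 'cy': 195.77426619013872, 'k1': -0.08977644394320505, 'R': array([[ 0.02415842, -0.99937629, -0.02575667],
       [-0.99231045, -0.02084318, -0.1220063 ],
       [ 0.12139335,  0.0285061 , -0.99219507]]), 't': array([-0.09069419,  0.46735012,  0.938398  ])}
{'clock': 0.1, 'qpos': array([ 1.09379596,  0.52194166, -0.03635249,  1.59992587,  0.02117896,
        1.02107818, -0.11278285]), 'qd': array([-2.10013256e-03, -1.63284118e-03,  1.30913357e-05, -1.11507074e-03,
       -1.12649998e-03, -3.60134168e-04,  1.42593949e-03]), 'joint_efforts': array([ 5.60983448e-03, -9.28502655e+01,  1.98487334e+00, -3.70533764e+01,
        1.81684265e-02,  5.38019434e-03,  3.59410694e-05]), 'position': array([ 0.24717979, -0.57375372,  0.24779993]), 'tool_rot': array([-3.14062389e+00,  3.58251113e-05,  4.06816828e-01]), 'force': array([ 0.25856425,  0.47848713, -0.48224172]), 'moment': array([-0.01832762,  0.04164311, -0.00754258]), 'grip_width': 0.08542862184465765} 0.017
```

View pics/scene0.png

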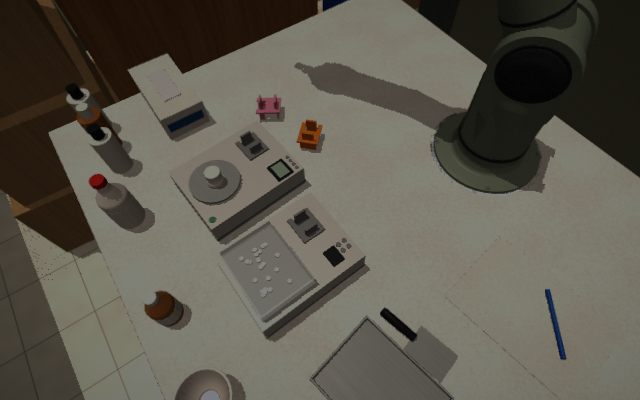

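View pics/top0.png

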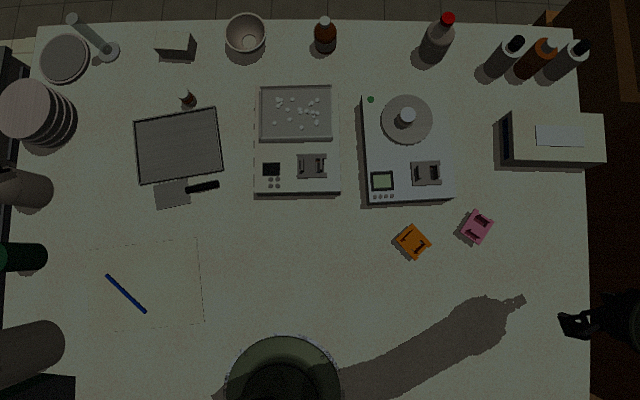

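The balance, with the round pan and a weight on it, is at about (408,148) in top, with its grey cover at (426,173). The tablet counter's cover is at (312,166). The orange (412,241) and pink (476,227) covers are lying on the bench. The tray is at (179,146). The grey cover in front of the round pan fits the description, so I'll enlarge it to confirm.

```bash
python3 - <<'E'
import cv2
a=cv2.imread("pics/top0.png"); b=cv2.imread("pics/scene0.png")
f=lambda i,x,y,w,h,s:cv2.convertScaleAbs(cv2.resize(i[y:y+h,x:x+w],None,fx=s,fy=s,interpolation=cv2.INTER_CUBIC),alpha=1.8)
cv2.imwrite("pics/c1.png",f(a,355,140,100,70,8))
cv2.imwrite("pics/c2.png",f(b,220,115,100,75,8))
cv2.imwrite("pics/c3.png",f(a,125,95,110,80+20,6))
E
```

```text
(no output)
```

View pics/c1.png

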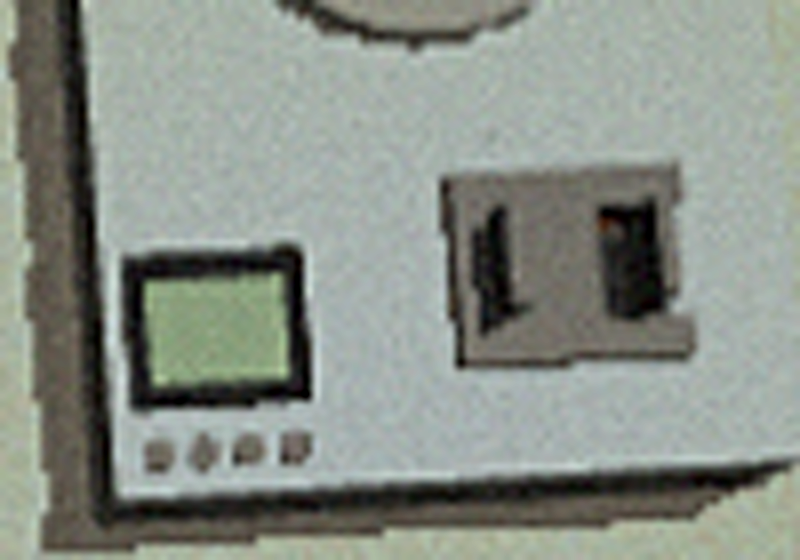

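View pics/c2.png

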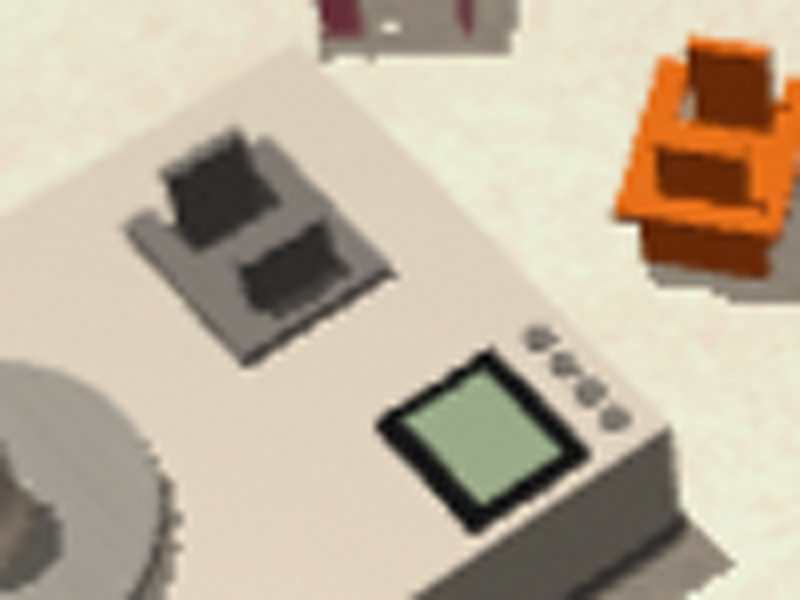

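View pics/c3.png

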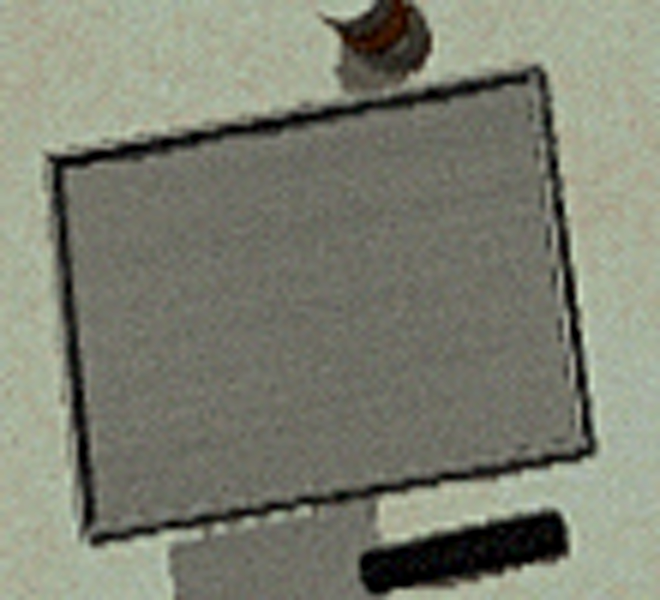

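Confirmed: the grey cover in front of the round pan is the target. Its plate corners in the top crop are (443,178), (678,163), (692,352) and (460,365). Next I'll compute positions.

```bash
cat > h.py <<'E'
import numpy as np,cv2
from workcell import cams
def ray(n,p):
    c=cams.get_calibration(n); K=np.array([[c['fx'],0,c['cx']],[0,c['fy'],c['cy']],[0,0,1]])
    u=cv2.undistortPoints(np.array([[p]],float),K,np.array([c['k1'],0,0,0.]))[0,0]
    R=np.array(c['R']);t=np.array(c['t'])
    return -R.T@t, R.T@np.array([u[0],u[1],1])
def at(n,p,z):
    o,d=ray(n,p); return o+d*(z-o[2])/d[2]
def proj(n,X):
    c=cams.get_calibration(n); K=np.array([[c['fx'],0,c['cx']],[0,c['fy'],c['cy']],[0,0,1]])
    R=np.array(c['R']);t=np.array(c['t'])
    return cv2.projectPoints(np.atleast_2d(X).astype(float),cv2.Rodrigues(R)[0],t,K,np.array([c['k1'],0,0,0.]))[0][:,0]
def crop(p,x,y,s): return ((p[0]+.5)/s-.5+x,(p[1]+.5)/s-.5+y)
E
python3 - <<'E'
from h import *
np.set_printoptions(precision=4,suppress=True)
T=[at("top",crop(p,355,140,8),.075) for p in[(443,178),(678,163),(692,352),(460,365)]]
S=[at("scene",crop(p,220,115,8),.075) for p in[(126,220),(248,365),(393,270)]]
print(np.array(T));print(np.array(S))
T=np.array(T);print("c",T.mean(0),[np.linalg.norm(T[i]-T[i-1]) for i in range(4)])
print("yaw of TR-TL",np.arctan2(*(T[1]-T[0])[1::-1]),np.arctan2(*(T[2]-T[3])[1::-1]),"front",np.arctan2(*(T[0]-T[3])[1::-1]),np.arctan2(*(T[1]-T[2])[1::-1]))
S=np.array(S);print("scene c",(S[0]+S[2])/2, [np.linalg.norm(S[1]-S[i]) for i in (0,2)], np.arctan2(*(S[0]-S[1])[1::-1]),np.arctan2(*(S[1]-S[2])[1::-1]))
Y=np.array([at("top",crop(p,125,95,6),.016) for p in[(52,158),(543,68),(592,452),(92,540)]])
print("tray",Y,Y.mean(0),[np.linalg.norm(Y[i]-Y[i-1]) for i in range(4)])
# tops of the tabs, scene & top
print("rib tops scene (z=.1)",[at("scene",crop(p,220,115,8),.1) for p in [(165,175),(238,130),(240,265),(322,225)]])
print("top",[at("top",crop(p,355,140,8),.1) for p in [(482,210),(484,330),(657,203),(663,315)]])
E
```

```text
[[ 0.5464 -0.2825  0.075 ]
 [ 0.5524 -0.3506  0.075 ]
 [ 0.4973 -0.3538  0.075 ]
 [ 0.4921 -0.2871  0.075 ]]
[[ 0.5534 -0.3504  0.075 ]
 [ 0.5497 -0.2791  0.075 ]
 [ 0.4949 -0.2848  0.075 ]]
c [ 0.5221 -0.3185  0.075 ] [np.float64(0.05448224189741018), np.float64(0.06834108358660088), np.float64(0.055143778136472144), np.float64(0.06690127519540308)]
yaw of TR-TL -1.4834565275930165 -1.4930074989471274 front 0.08474796986112264 0.058609699817124127
scene c [ 0.5241 -0.3176  0.075 ] [np.float64(0.07133691196377778), np.float64(0.055146016211631003)] -1.5185051371274148 0.1036373579402945
tray [[0.6548 0.4109 0.016 ]
 [0.695  0.1969 0.016 ]
 [0.53   0.1657 0.016 ]
 [0.4894 0.3777 0.016 ]] [0.5923 0.2878 0.016 ] [np.float64(0.16873156051490476), np.float64(0.21775717865627434), np.float64(0.1678722020537455), np.float64(0.21591853470673275)]
rib tops scene (z=.1) [array([ 0.5405, -0.3383,  0.1   ]), array([ 0.5134, -0.3409,  0.1   ]), array([ 0.5387, -0.2946,  0.1   ]), array([ 0.5108, -0.2936,  0.1   ])]
top [array([ 0.5322, -0.2886,  0.1   ]), array([ 0.4983, -0.2889,  0.1   ]), array([ 0.5353, -0.3378,  0.1   ]), array([ 0.5036, -0.339 ,  0.1   ])]
```

```bash
python3 - <<'E'
import cv2,numpy as np
a=cv2.imread("pics/top0.png"); b=cv2.imread("pics/scene0.png")
f=lambda i,x,y,w,h:cv2.convertScaleAbs(cv2.resize(i[y:y+h,x:x+w],(390,390*h//w),interpolation=cv2.INTER_CUBIC),alpha=2.5)
g=[f(a,405,153,40,38),f(b,230,127,44,42),f(a,292,146,40,38),f(b,283,203,44,42)]
H=min(x.shape[0] for x in g); g=[x[:H][:299] for x in g]
g=[cv2.resize(x,(390,295)) for x in g]
cv2.imwrite("pics/c4.png",np.vstack([np.hstack(g[:2]),np.hstack(g[2:])]))
E
```

```text
(no output)
```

View pics/c4.png

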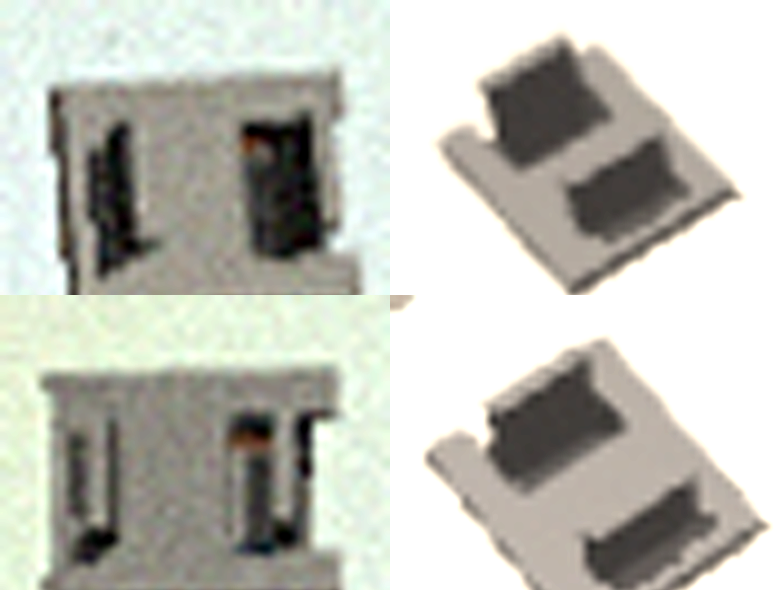

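The right-hand (−y) upright stands in an open slot with a strip of plate cut away outside it. That makes it the snap tab, and this matches cover x pointing towards world −y. I'll centre the jaws 4 mm towards the rib.

```bash
cat >> h.py <<'E'
from scipy.spatial.transform import Rotation as Ro
from workcell import telemetry
def go(x,y,z,yaw):
    s=telemetry.observe(); R=Ro.from_euler('xyz',s['tool_rot']); d=R.as_matrix().T@(np.array([x,y,z])-s['position'])
    r=(R.inv()*Ro.from_euler('xyz',[np.pi,0,yaw])).as_rotvec()
    print(s['clock'],"pos",s['position'].round(4),s['tool_rot'].round(4),"w",round(s['grip_width'],4),"F",s['force'].round(1)); print("delta",(d/.15).round(3),(r/(np.pi/4)).round(3))
E
python3 -c "
from h import *
go(.5225,-.314,.25,.08)"
```

```text
0.1 pos [ 0.2472 -0.5738  0.2478] [-3.1406  0.      0.4068] w 0.0854 F [ 0.3  0.5 -0.5]
delta [ 2.371 -0.864 -0.014] [-0.001  0.     0.416]
```

Request:
arm_command --pt "1 0.4 -0.15 0 0 0 0" --pt "1 0.8 -0.29 0 0 0 0" --pt "1 1 -0.36 0 0 0 0" --newtons 40

```text
clock: 0.48
position: [0.366, -0.4625, 0.2481]
tool_rot: [-3.141, -0.001, 0.41]
force: [0.3, -0.1, -0.5]
grip_width: 0.0857
```

Request:
arm_command --pt "1 0.4 -0.15 0 0 0 0.2" --pt "1 0.8 -0.29 0 0 0 0.416" --pt "1 1 -0.36 0 0 0 0.416" --pt "1 1 -0.36 0 0 0 0.416"

```text
clock: 0.98
position: [0.4821, -0.3535, 0.2479]
tool_rot: [-3.14, -0.0, 0.085]
force: [0.4, -1.4, 0.5]
grip_width: 0.0854
```

```bash
python3 -c "
from h import *
go(.5225,-.314,.15,.08)"
```

```text
0.975 pos [ 0.4821 -0.3535  0.2479] [-3.1405e+00 -1.0000e-04  8.4700e-02] w 0.0854 F [ 0.4 -1.4  0.5]
delta [ 0.291 -0.239  0.653] [-0.001 -0.     0.006]
```

Request:
arm_command --pt "1 0.29 -0.24 0.2 0 0 0.006" --pt "1 0.29 -0.24 0.65 0 0 0.006" --pt "1 0.29 -0.24 0.65 0 0 0.006" --pt "1 0.29 -0.24 0.65 0 0 0.006"

```text
clock: 1.48
position: [0.5201, -0.3182, 0.152]
tool_rot: [3.141, 0.0, 0.074]
force: [0.3, -0.5, 0.3]
grip_width: 0.0853
```

```bash
python3 -c "
from h import *
for n,x,y in (('scene',200,90),('top',370,120)):
    cv2.imwrite(f'pics/{n}1.png',cv2.convertScaleAbs(cv2.resize(cams.grab_frame(n)[y:y+110,x:x+130],None,fx=6,fy=5.4),alpha=1.8))
go(.5225,-.314,.097,.08)"
```

```text
1.575 pos [ 0.5208 -0.3183  0.1531] [ 3.1398e+00 -2.2000e-03  7.3800e-02] w 0.0853 F [-0.1  0.   0.1]
delta [ 0.012 -0.028  0.374] [ 0.002 -0.003 -0.008]
```

View pics/scene1.png

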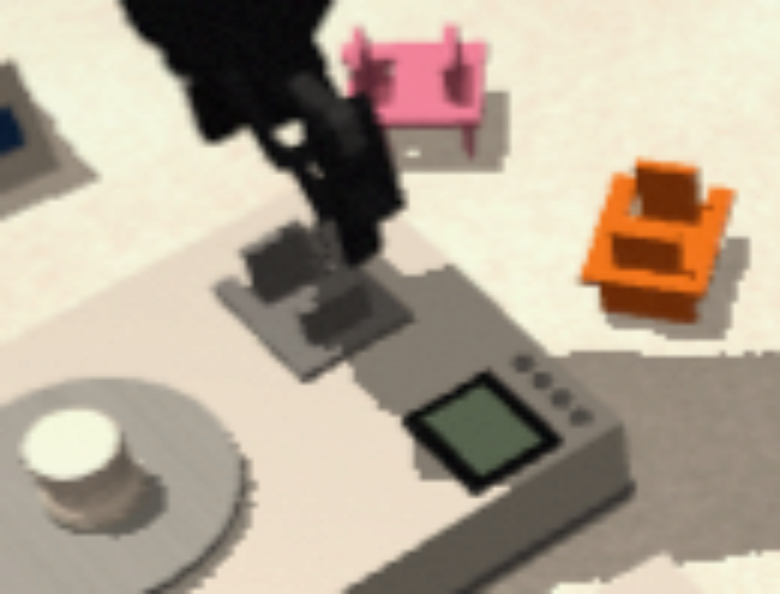

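View pics/top1.png

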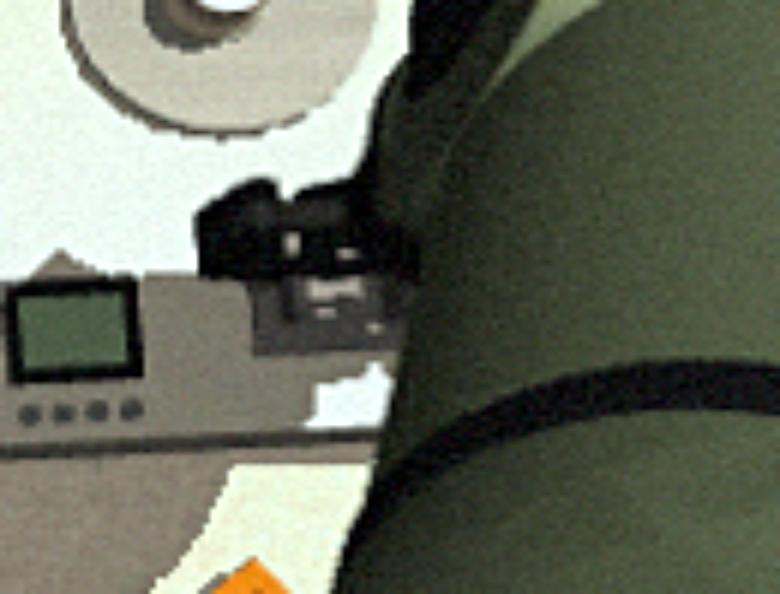

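```bash
python3 -c "
from h import *
P=proj('scene',np.array([[.517,-.272,.145],[.517,-.272,.135],[.523,-.362,.145]]));print((P-[200,90])*[6,5.4])
P=proj('top',np.array([[.52,-.272,.145],[.52,-.272,.135]]));print((P-[370,120])*[6,5.4])
for i in range(3): go(.5225,-.314,.097,.08)"
```

```text
[[354.95563755 257.68497336]
 [358.98856561 272.48181728]
 [228.73839501 133.69377937]]
[[248.14121167 254.64284533]
 [242.7217425  259.47992324]]
1.575 pos [ 0.5208 -0.3183  0.1531] [ 3.1398e+00 -2.2000e-03  7.3800e-02] w 0.0853 F [-0.1  0.   0.1]
delta [ 0.012 -0.028  0.374] [ 0.002 -0.003 -0.008]
1.575 pos [ 0.5208 -0.3183  0.1531] [ 3.1398e+00 -2.2000e-03  7.3800e-02] w 0.0853 F [-0.1  0.   0.1]
delta [ 0.012 -0.028  0.374] [ 0.002 -0.003 -0.008]
1.575 pos [ 0.5208 -0.3183  0.1531] [ 3.1398e+00 -2.2000e-03  7.3800e-02] w 0.0853 F [-0.1  0.   0.1]
delta [ 0.012 -0.028  0.374] [ 0.002 -0.003 -0.008]
```

The fingertip appears where the calibration predicts, (355,258) in the scene crop, and the jaws straddle the target cover. Going down.

Request:
arm_command --pt "1 0.01 -0.025 0.1 0 0 -0.004" --pt "1 0.01 -0.025 0.2 0 0 -0.004" --pt "1 0.01 -0.025 0.3 0 0 -0.004" --pt "1 0.01 -0.025 0.37 0 0 -0.004" --pt "1 0.01 -0.025 0.37 0 0 -0.004"

```text
clock: 2.2
position: [0.5213, -0.3127, 0.0943]
tool_rot: [-3.141, 0.001, 0.078]
force: [-0.4, 0.8, 0.5]
grip_width: 0.0855
```

```bash
python3 -c "
from h import *
for n,x,y in (('scene',200,90),):
    cv2.imwrite(f'pics/{n}2.png',cv2.convertScaleAbs(cv2.resize(cams.grab_frame(n)[y:y+75,x:x+100],None,fx=8,fy=8,interpolation=2),alpha=2))
go(.5225,-.314,.097,.08)"
```

```text
2.25 pos [ 0.5216 -0.3129  0.0949] [-3.1413e+00  6.0000e-04  7.8400e-02] w 0.0858 F [ 0.7 -0.2  0.3]
delta [ 0.005  0.008 -0.014] [-0.     0.001 -0.002]
```

View pics/scene2.png

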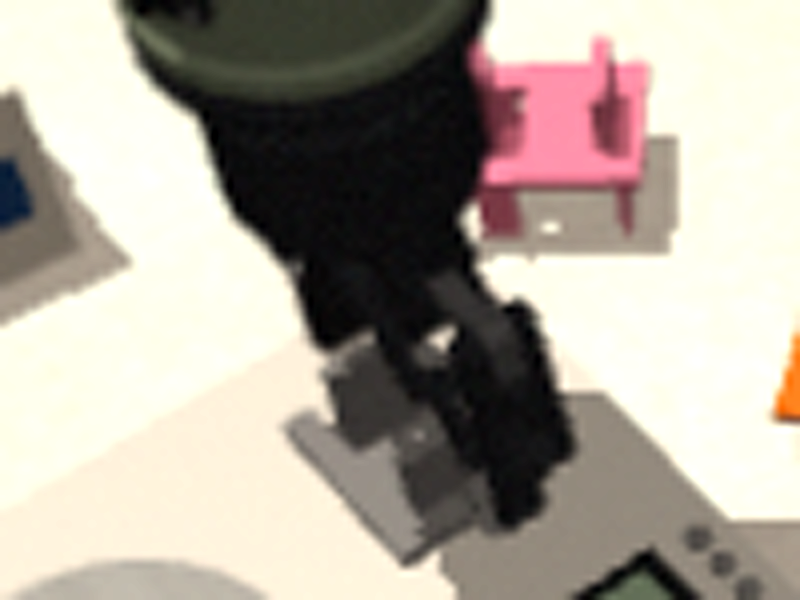

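Request:
arm_command --pt "0.5 0.005 0 -0.014 0 0 0" --pt "0.2 0.005 0 -0.014 0 0 0" --pt "0 0.005 0 -0.014 0 0 0" --pt "-1 0.005 0 -0.014 0 0 0" --pt "-1 0.005 0 -0.014 0 0 0" --pt "-1 0.005 0 -0.014 0 0 0" --newtons 40

```text
clock: 3.0
position: [0.5231, -0.3151, 0.0988]
tool_rot: [3.138, -0.002, 0.077]
force: [-0.3, -9.5, 11.3]
grip_width: 0.0383
```

```bash
python3 -c "
from h import *
for n,x,y in (('scene',200,90),):
    cv2.imwrite(f'pics/{n}3.png',cv2.convertScaleAbs(cv2.resize(cams.grab_frame(n)[y:y+75,x:x+100],None,fx=8,fy=8,interpolation=2),alpha=2))
go(.5225,-.314,.097,.08)"
```

```text
3.05 pos [ 0.5231 -0.315   0.0988] [ 3.1381e+00 -2.5000e-03  7.7300e-02] w 0.0384 F [-0.  -8.3 10.7]
delta [-0.004 -0.007  0.012] [ 0.004 -0.003 -0.003]
```

View pics/scene3.png

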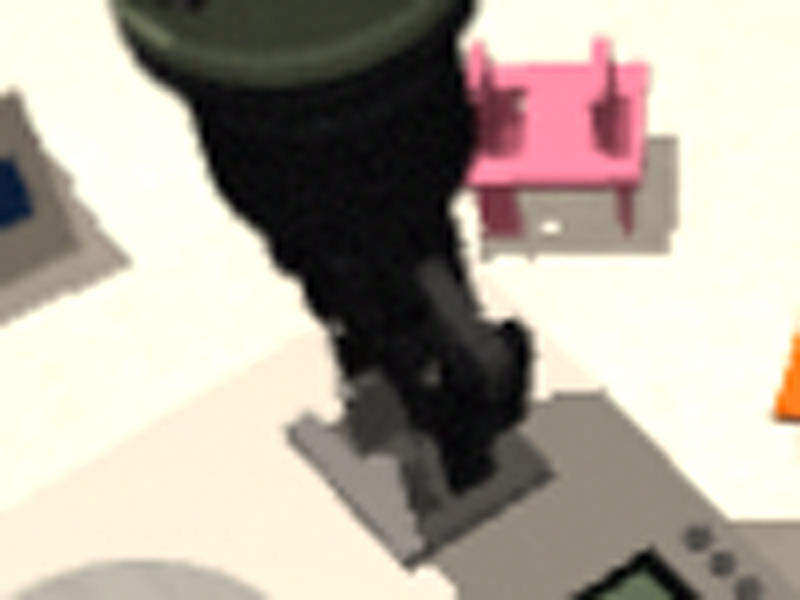

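The width is 38 mm, so the tab is at its stop, and the pinch is on tab and rib. The jaws sit clear of the counter. Lifting straight up.

Request:
arm_command --pt "-1 0 0 -0.03 0 0 0" --pt "-1 0 0 -0.08 0 0 0" --pt "-1 0 0 -0.15 0 0 0" --pt "-1 0 0 -0.25 0 0 0" --pt "-1 0 0 -0.4 0 0 0" --pt "-1 0 0 -0.6 0 0 0" --newtons 40

```text
clock: 3.8
position: [0.5222, -0.3125, 0.1878]
tool_rot: [-3.141, 0.001, 0.079]
force: [0.6, -0.3, -0.8]
grip_width: 0.0385
```

```bash
python3 -c "
from h import *
for n,x,y in (('scene',200,70),):
    cv2.imwrite(f'pics/{n}4.png',cv2.convertScaleAbs(cv2.resize(cams.grab_frame(n)[y:y+90,x:x+120],None,fx=6.5,fy=6.5,interpolation=2),alpha=2))
go(.5225,-.314,.28,.08)"
```

```text
3.85 pos [ 0.5236 -0.3133  0.192 ] [ 3.1398 -0.0035  0.0783] w 0.0379 F [ 1.6 -1.2  4.6]
delta [-0.006  0.005 -0.587] [ 0.002 -0.004 -0.002]
```

View pics/scene4.png

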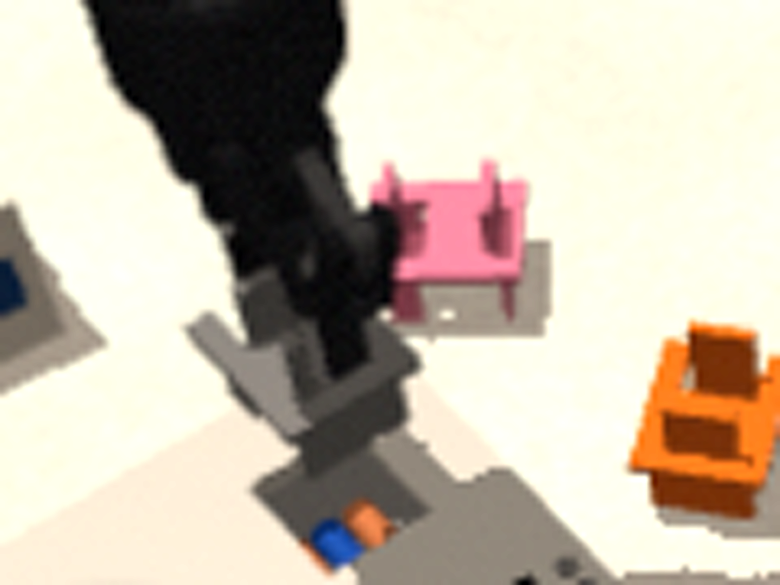

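The cover is off: the battery bay with its blue and orange cells is open below it, at (350,530) in the crop. I'll raise it and carry it to the tray.

Request:
arm_command --pt "-1 0 -0.1 -0.3 0 0 0" --pt "-1 0.05 -0.4 -0.58 0 0 0" --pt "-1 0.1 -0.7 -0.58 0 0 0" --pt "-1 0.15 -1 -0.58 0 0 0"

```text
clock: 4.35
position: [0.5332, -0.16, 0.275]
tool_rot: [3.141, -0.001, 0.078]
force: [0.3, 0.3, -0.4]
grip_width: 0.0383
```

Request:
arm_command --pt "-1 0.03 -0.3 0 0 0 0" --pt "-1 0.07 -0.65 0 0 0 0" --pt "-1 0.1 -1 0 0 0 0"

```text
clock: 4.72
position: [0.5361, -0.0091, 0.2745]
tool_rot: [-3.141, -0.0, 0.078]
force: [1.0, -0.0, -1.1]
grip_width: 0.0378
```

Request:
arm_command --pt "-1 0.03 -0.35 0 0 0 0" --pt "-1 0.07 -0.7 0 0 0 0" --pt "-1 0.1 -1 0 0 0 0" --pt "-1 0.1 -1 0 0 0 0"

```text
clock: 5.22
position: [0.5389, 0.1438, 0.2743]
tool_rot: [-3.14, 0.0, 0.084]
force: [0.2, -1.0, -1.0]
grip_width: 0.038
```

```bash
python3 -c "
from h import *
go(.592,.288,.27,.187)"
```

```text
5.225 pos [0.5389 0.1438 0.2743] [-3.1401e+00  3.0000e-04  8.3800e-02] w 0.038 F [ 0.2 -1.  -1. ]
delta [ 0.433 -0.928  0.03 ] [-0.002  0.    -0.131]
```

Request:
arm_command --pt "-1 0.15 -0.3 0 0 0 -0.05" --pt "-1 0.3 -0.6 0 0 0 -0.13" --pt "-1 0.43 -0.93 0 0 0 -0.13" --pt "-1 0.43 -0.93 0 0 0 -0.13"

```text
clock: 5.72
position: [0.5925, 0.2874, 0.2735]
tool_rot: [-3.14, 0.001, 0.184]
force: [-0.0, -0.2, -1.3]
grip_width: 0.0384
```

Request:
arm_command --pt "-1 0 0 0.3 0 0 0" --pt "-1 0 0 0.6 0 0 0" --pt "-1 0 0 0.9 0 0 0" --pt "-1 0 0 1 0 0 0" --pt "-1 0 0 1 0 0 0"

```text
clock: 6.35
position: [0.5931, 0.2834, 0.1246]
tool_rot: [3.141, 0.001, 0.18]
force: [-0.9, 0.1, 0.1]
grip_width: 0.0382
```

```bash
python3 -c "
from h import *
for n,x,y in (('top',100,70),):
    cv2.imwrite(f'pics/{n}5.png',cv2.convertScaleAbs(cv2.resize(cams.grab_frame(n)[y:y+150,x:x+200],None,fx=4,fy=4,interpolation=2),alpha=2))
go(.592,.288,.0615,.187)"
```

```text
6.4 pos [0.5936 0.2838 0.1257] [-3.1414e+00 -1.1000e-03  1.8000e-01] w 0.0382 F [ 0.4 -0.  -0.2]
delta [-0.006 -0.029  0.428] [-0.    -0.001 -0.009]
```

View pics/top5.png

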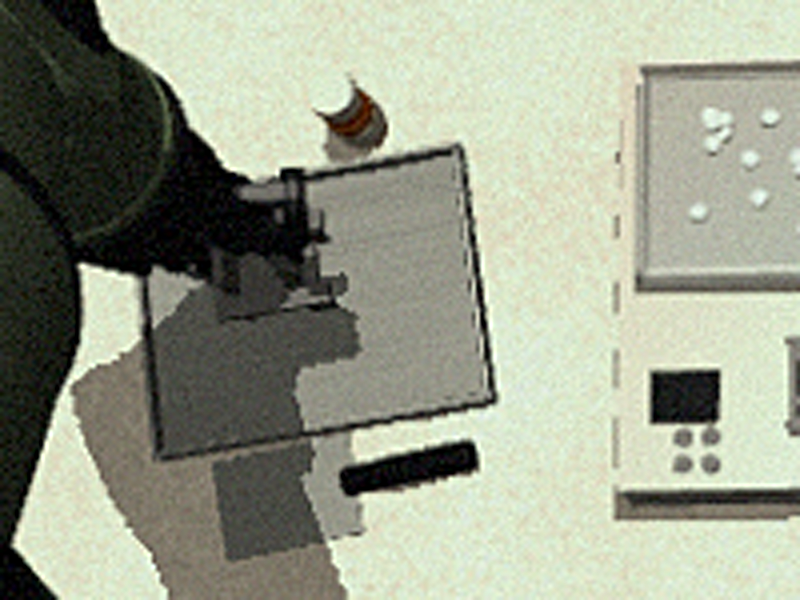

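The cover hangs level over the tray, at about (280,285) in the crop, with parallax shifting it from the tray centre. Lowering in small steps and watching the force.

Request:
arm_command --pt "-1 0 0 0.12 0 0 0" --pt "-1 0 0 0.25 0 0 0" --pt "-1 0 0 0.34 0 0 0" --pt "-1 0 0 0.38 0 0 0" --pt "-1 0 0 0.4 0 0 0" --pt "-1 0 0 0.41 0 0 0" --pt "-1 0 0 0.41 0 0 0"

```text
clock: 7.28
position: [0.5931, 0.2841, 0.0634]
tool_rot: [-3.141, -0.001, 0.181]
force: [-0.9, -0.2, 0.4]
grip_width: 0.0382
```

Request:
arm_command --pt "-1 0 0 0.005 0 0 0" --pt "-1 0 0 0.01 0 0 0" --pt "-1 0 0 0.01 0 0 0"

```text
clock: 7.65
position: [0.5933, 0.2845, 0.0628]
tool_rot: [-3.141, -0.001, 0.181]
force: [-6.7, -0.4, 18.4]
grip_width: 0.0382
```

Contact at 18 N means it is standing on the tray floor. I'll release, then retreat straight up.

Request:
arm_command --pt "-1 0 0 -0.004 0 0 0" --pt "-0.1 0 0 -0.004 0 0 0" --pt "0.05 0 0 -0.004 0 0 0" --pt "0.2 0 0 -0.004 0 0 0" --pt "0.5 0 0 -0.004 0 0 0" --pt "0.9 0 0 -0.004 0 0 0" --pt "0.9 0 0 -0.004 0 0 0"

```text
clock: 8.52
position: [0.5929, 0.284, 0.062]
tool_rot: [3.142, 0.0, 0.181]
force: [0.1, -0.5, -0.4]
grip_width: 0.0808
```

Request:
arm_command --pt "0.9 0 0 -0.05 0 0 0" --pt "0.9 0 0 -0.15 0 0 0" --pt "0.9 0 0 -0.4 0 0 0" --pt "0.9 0 0 -0.7 0 0 0" --pt "0.9 0 0 -1 0 0 0"

```text
clock: 9.15
position: [0.5929, 0.284, 0.2147]
tool_rot: [-3.141, -0.001, 0.181]
force: [-0.1, 0.5, 0.3]
grip_width: 0.0813
```

Request:
arm_command --pt "0.9 0 0.3 -0.1 0 0 0" --pt "0.9 0 0.7 -0.2 0 0 0" --pt "0.9 -0.2 1 -0.2 0 0 0" --pt "0.9 -0.2 1 -0.2 0 0 0"

```text
clock: 9.65
position: [0.59, 0.1266, 0.2437]
tool_rot: [3.14, -0.001, 0.175]
force: [1.3, 0.9, 0.2]
grip_width: 0.0808
```

```bash
python3 -c "
from h import *
t=cams.grab_frame('top');cv2.imwrite('pics/top6.png',t)
cv2.imwrite('pics/top6c.png',cv2.convertScaleAbs(cv2.resize(t[90:200,120:265],None,fx=5.4,fy=5.4,interpolation=2),alpha=2))
cv2.imwrite('pics/scene6.png',cams.grab_frame('scene'))
go(.592,.288,.0615,.187)"
```

```text
9.75 pos [0.5905 0.131  0.2433] [-3.1412e+00 -1.4000e-03  1.8000e-01] w 0.0812 F [0.9 1.2 0.5]
delta [ 0.195 -1.027  1.212] [-0.001 -0.002 -0.009]
```

View pics/top6c.png

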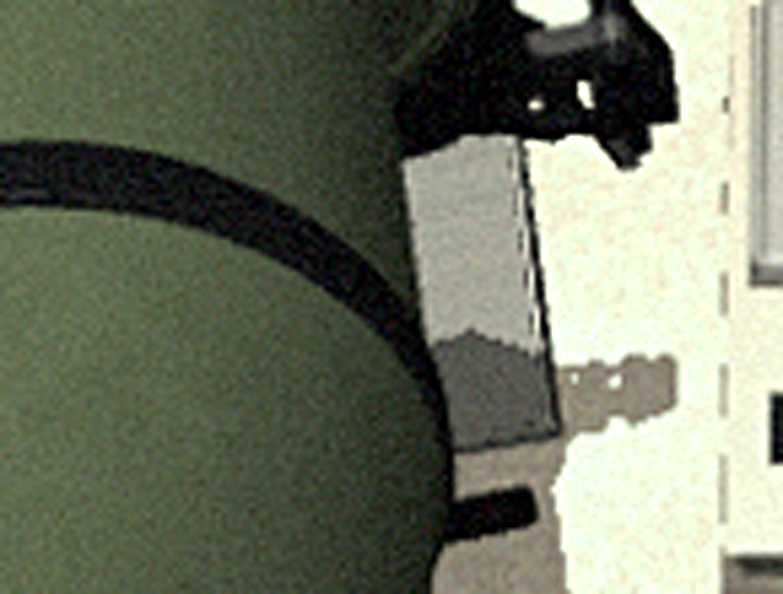

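View pics/top6.png

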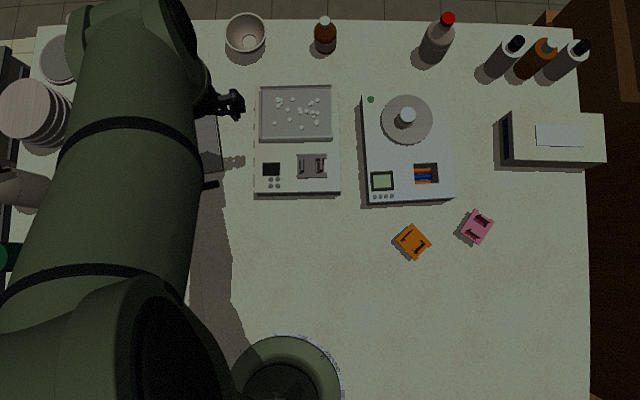

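View pics/scene6.png

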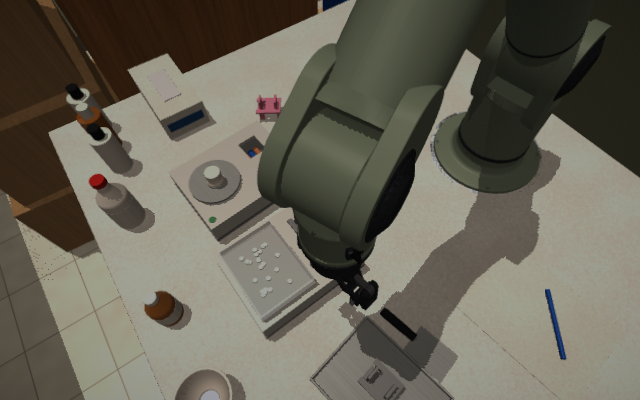

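The arm hides the tray in the top view, so I'll back away over the free bench side and check.

Request:
arm_command --pt "0.9 -0.1 0.3 -0.1 0 0 0" --pt "0.9 -0.2 0.7 -0.2 0 0 0" --pt "0.9 -0.3 1 -0.3 0 0 0"

```text
clock: 10.12
position: [0.5732, -0.0254, 0.2879]
tool_rot: [-3.142, -0.001, 0.182]
force: [0.9, 0.5, -0.3]
grip_width: 0.081
```

Request:
arm_command --pt "0.9 -0.1 0.3 0 0 0 0" --pt "0.9 -0.15 0.7 0 0 0 0" --pt "0.9 -0.15 1 0 0 0 0" --pt "0.9 -0.15 1 0 0 0 0"

```text
clock: 10.62
position: [0.5783, -0.1787, 0.287]
tool_rot: [3.141, -0.0, 0.178]
force: [-0.2, 1.1, -0.2]
grip_width: 0.0811
```

```bash
python3 -c "
from h import *
t=cams.grab_frame('top');s=cams.grab_frame('scene')
f=lambda i:cv2.convertScaleAbs(cv2.resize(i,(390,390),interpolation=2),alpha=2)
cv2.imwrite('pics/fin.png',np.hstack([f(t[90:200,125:235]),f(s[310:400,310:400+50][:, :90+30])]))
cv2.imwrite('pics/top7.png',t)
go(.592,.288,.0615,.187)"
```

```text
10.725 pos [ 0.5784 -0.1749  0.287 ] [-3.1408e+00 -3.0000e-04  1.8180e-01] w 0.0812 F [ 0.1  0.2 -0.4]
delta [ 0.647 -3.018  1.506] [-0.001 -0.    -0.007]
```

View pics/fin.png

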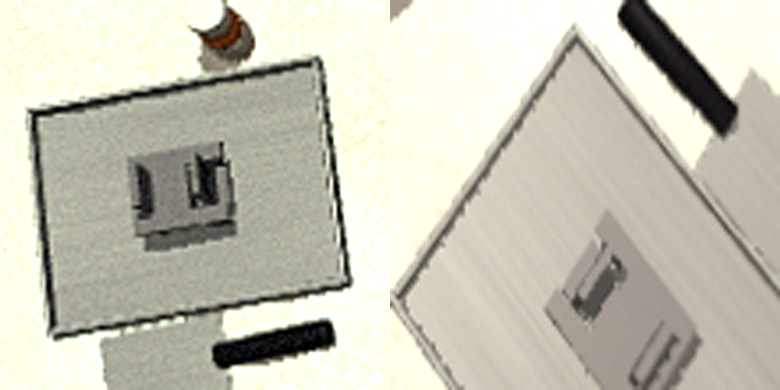

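View pics/top7.png

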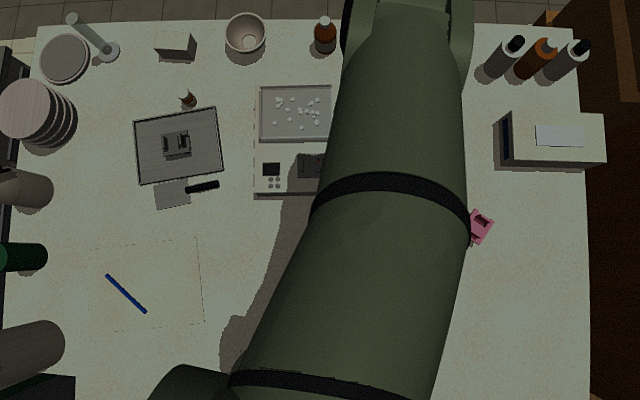

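The cover stands upright in the middle of the tray, at (177,145) in top, with tab and rib up. The counter's cover is in place and the arm touches nothing. Handing in.

```bash
python3 -c "
from workcell import job
print(job.job_done())"
```

```text
the job is handed in; nothing more can be done
None
```

The balance's battery cover is off and standing right way up in the middle of the steel tray. I handed the job in at about 10.7 s of the 38 s allowed.

- **Removal:** I pinched the cover's tab and rib at 40 N while it was still clipped in. The jaws closed to 38 mm, slightly under the 40 mm expected with the tab at its stop. I then lifted the cover straight up, and a picture showed the open battery bay with the cells below it.
- **Placing:** I lowered the cover until it touched the tray floor, with an upward force of about 18 N, then released it there.
- **Last checks:** The final pictures show the cover upright inside the tray. The tablet counter's cover was still in place, and the robot was clear of everything with almost no force on the wrist. In the last top view the arm partly hid the counter's cover and fully hid the orange look-alike. The full top view taken just before, after the release, showed both, along with the pink look-alike, undisturbed.
- **Disagreements:** The pinch also produced brief forces of about 11 N up and 9 N sideways. Beyond that and the jaw width, no check failed or disagreed.

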